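# Lift out the beaker with the duplicate vials

### The job

Three glass beakers stand on cork mats: one holds a pair of sample vials, one a single vial, one no vial at all. Take the beaker that holds the pair, lift it gently off its mat and keep it level all the way, with both vials staying inside, and hold it still and upright in the gripper straight above its mat, its underside at least 10 cm above the worktop; the program finishes while still holding it in the air. Leave the other two beakers, the single vial, the timer and the round black case where they are.

Things in the scene. Friction and masses are not known exactly. Their poses are not given: they have to be found in the camera images.
- beaker_1: clear glass beaker (three alike), 53 mm across the rim, about 50 mm across the wall, 69 mm tall, walls and floor 2 mm, the lower third looks cloudy; 45 to 75 g; origin at the centre of its underside, z up. It stands loose on the middle of a mat, rim 72 mm above the worktop, 11 cm or more from the next beaker, centre to centre. Which beaker holds two vials, one or none changes from start to start
- beaker_2: clear glass beaker (three alike), 53 mm across the rim, about 50 mm across the wall, 69 mm tall, walls and floor 2 mm, the lower third looks cloudy; 45 to 75 g; origin at the centre of its underside, z up. It stands loose on the middle of a mat, rim 72 mm above the worktop, 11 cm or more from the next beaker, centre to centre. Which beaker holds two vials, one or none changes from start to start
- beaker_3: clear glass beaker (three alike), 53 mm across the rim, about 50 mm across the wall, 69 mm tall, walls and floor 2 mm, the lower third looks cloudy; 45 to 75 g; origin at the centre of its underside, z up. It stands loose on the middle of a mat, rim 72 mm above the worktop, 11 cm or more from the next beaker, centre to centre. Which beaker holds two vials, one or none changes from start to start
- sample_vial_1: sample vial (three alike), round, 14 mm across, 78 mm tall with a short cap, 18 to 30 g; origin at the centre of its foot, z up its length. It stands loose in one of the beakers, within 12 mm of the middle, cap about 11 mm above the beaker's rim; it may lean against the wall once the beaker moves
- sample_vial_2: sample vial (three alike), round, 14 mm across, 78 mm tall with a short cap, 18 to 30 g; origin at the centre of its foot, z up its length. It stands loose in one of the beakers, within 12 mm of the middle, cap about 11 mm above the beaker's rim; it may lean against the wall once the beaker moves
- sample_vial_3: sample vial (three alike), round, 14 mm across, 78 mm tall with a short cap, 18 to 30 g; origin at the centre of its foot, z up its length. It stands loose in one of the beakers, within 12 mm of the middle, cap about 11 mm above the beaker's rim; it may lean against the wall once the beaker moves
- timer: bench timer, a low white box 62 x 62 x 21 mm with two keys on top, loose near the front edge beside the mats; origin at the centre of its underside; a bystander
- round_case: flat round black case, 62 mm across and 25 mm tall, loose near the front edge beside the mats; origin at the centre of its underside; a bystander
- mat_1: flat round cork mat, 70 mm across, 3 mm thick, fixed on the worktop, one under each beaker; origin at the centre of its underside
- mat_2: flat round cork mat, 70 mm across, 3 mm thick, fixed on the worktop, one under each beaker; origin at the centre of its underside
- mat_3: flat round cork mat, 70 mm across, 3 mm thick, fixed on the worktop, one under each beaker; origin at the centre of its underside
Things that resemble listed ones, but are neither listed nor needed, are in the scene too. What is shaped like the beaker_1 but blue is not meant.

How it is judged:
By the outcome, as a careful person would: the job done as asked, in the order asked, and still so for the second after the job is handed in, while the arm keeps its last pose, push and grip.
It also fails if it takes over 35 s, if anything falls off the work surface, if the arm or the gripper's body presses on something with over 40 N, if the wrist force passes 120 N, or if a joint passes its speed limit or range.

### The arm

A 7-joint arm with a two-finger parallel gripper is mounted at the origin on a cart in front of the work surface, level with it; the furniture and walls round the work are solid. World frame = base frame: x ahead of the robot, y to its left, z up, the work surface at z = 0. Lengths are in m, angles in rad, forces in N, time in s.
With the tool pointing down it reaches from about 0.375 to 0.925 m from the base axis. Payload 3.1 kg.
Tool frame: the origin (TCP) lies between the finger pads; the fingertips stand 22 mm ahead of it and the grasp point (between the pads) lies 3 mm ahead of it (bot.nose_length is the distance from the TCP to the fingertips, in m); z points along the fingers, y is the direction in which the jaws open and shut (so a half turn about z gives the same grasp; the last joint's range is limited). The gripper opens to 85 mm and grips with 20 to 120 N. Pads are 22 mm wide; open, the fingers measure 114 mm over their backs; the gripper's body (76 mm by 85 mm) begins 54 mm behind the grasp point. The pads swing forward as they close: fully open they stand 13 mm farther back than shut.
Start: joints at [1.188, 0.383, 0.044, 1.598, -0.018, 1.161, -0.05], TCP at [0.183, -0.624, 0.253] pointing down, gripper open.
Joint ranges: [-2.61, 2.61], [-0.41, 2.15], [-1.48, 1.57], [0, 2.5], [-1.57, 4.71], [0.05, 1.97], [-2.85, 2.85]. Speed limits (rad/s): [2.79, 2.79, 3.14, 3.14, 3.14, 3.14, 3.14].

### API

Orientations are given as a rotation vector (axis times angle).
In Python, from plant import bot gives the robot as it stands. The module is installed in compiled form; this text tells all that it offers.
- The arm moves only by the shell command python3 -m crank 'ROWS'. ROWS is JSON, a list of rows, each a list of 7 numbers: the shift along the tool's x, y, z in mm, then the turn, a rotation vector about the tool's x, y, z in rad, then the gripper command: -1 is shut, 1 is fully open, values between are in proportion. In form: [[tx, ty, tz, rx, ry, rz, hand], ...]. A call has 1 to 5 rows; each row is the pose to reach, as a shift and turn from the pose commanded when the call began, along the tool's axes at that moment; what a row does not reach only later rows make up. A row lasts 1/10 s, in which the tool goes at most 50 mm and 8.59 degrees, less where a joint would pass 70% of its speed; a pose out of reach is approached as far as the arm can. A call with a gripper value outside its range is refused whole. The fingers move at their own pace and stop on an object; the grip force is fixed at half the most. Time passes only in rows, so rows that repeat a pose let the fingers close. It gives the time, the measured TCP pose, the force and the opening at its end, in the units of the state.
- bot.read_state(): the state, without advancing time (a new reading comes with each control period).
- bot.grab_frame(name): name is "scene" or "side" or "wrist"; returns a dict with "color" (420x560x3 uint8, red, green, blue), "vfov" (degrees; the focal length in pixels is half the picture's height over the tangent of half this angle, whatever the lens; pixels are square), "cx", "cy" (the principal point, pixels), "origin" and "attitude" of the camera in the world; the wrist camera has in their place "hand_eye" (4x4, takes a point from camera to tool coordinates, whose origin is the TCP and whose axes are the flange's). Camera axes: x right, y down, z forward; pixel columns grow to the right and rows downward; lengths in m; the calibration is good to about 2 mm. The wrist camera is an equidistant fisheye: a pixel r from the principal point sees the ray r / f radians off the axis. A picture is of the moment at which its call begins: read the wrist's pose just before it. There is no depth.
- bot.finish_job(): hands the job in, once; it reports no verdict.
The state is a dict: "time_s": time; "qpos": joint angles; "qd": joint speeds; "tau": joint torques, N m; "ee_pos": TCP position; "ee_rot": TCP orientation; "contact_force": force on the tool from outside, world axes, zero at the start; "ft_torque": the same for the moment, N m; "width": finger opening in m.
Only numpy, scipy, OpenCV 4.12 (cv2) and the standard library are available. Lean on these libraries where they do the work, as an engineer would, in place of code of your own. Each camera call takes 0.05 s, during which the arm holds its last target. There are 200 camera calls.

## Working session

There is one attempt and no reset: what is moved stays moved. The work goes in short steps, Python scripts to look and compute and a shell command to move; the robot and the scene stay as the last step left them, time stands still between calls to the robot, and variables do not carry over. Pictures are saved under pics/ and viewed, about 8 in all and at most 12, crops included, and the job is handed in when it is done.

```bash
mkdir -p pics
python3 - <<'E'
from plant import bot
import cv2,numpy as np
s=bot.read_state();print({k:np.round(v,3) for k,v in s.items()},bot.nose_length)
for n in("scene","side"):
    f=bot.grab_frame(n);cv2.imwrite(f"pics/{n}0.png",f["color"][...,::-1]);print(n,f["vfov"],f["cx"],f["cy"],f["origin"],f["attitude"])
f=bot.grab_frame("wrist");print(f["vfov"],f["cx"],f["cy"],f["hand_eye"])
E
```

```text
{'time_s': np.float64(0.0), 'qpos': array([ 1.188,  0.384,  0.044,  1.6  , -0.018,  1.161, -0.05 ]), 'qd': array([ 0.001, -0.003, -0.002,  0.001, -0.001,  0.002, -0.   ]), 'tau': array([ 0.0000e+00, -4.3346e+01,  1.0250e+00, -2.4951e+01,  1.1000e-02,
        1.1000e-02,  0.0000e+00]), 'ee_pos': array([ 0.182, -0.623,  0.252]), 'ee_rot': array([-3.107e+00, -4.460e-01,  1.000e-03]), 'contact_force': array([-0.031, -0.863, -0.116]), 'ft_torque': array([ 0.013, -0.027,  0.014]), 'width': np.float64(0.085)} 0.022
scene 43.03270295301766 289.34418719467726 204.12740476544172 [-0.2606561  -0.74034291  0.62554449] [-1.98392897  0.88529099 -0.4589309 ]
side 50.30494536014088 280.3674087883874 200.55482879979814 [0.46206998 0.52865227 0.58660325] [-0.16148709 -2.79151295  1.34718605]
65.70646984690485 280.6465571862942 211.4031854364169 [[-1.42016996e-03 -9.44731074e-01 -3.27843225e-01  8.44979945e-02]
 [ 9.99998833e-01 -1.15694921e-03 -9.97923417e-04 -1.49627534e-04]
 [ 5.63471302e-04 -3.27844260e-01  9.44731615e-01 -1.20446731e-01]
 [ 0.00000000e+00  0.00000000e+00  0.00000000e+00  1.00000000e+00]]
```

View pics/scene0.png

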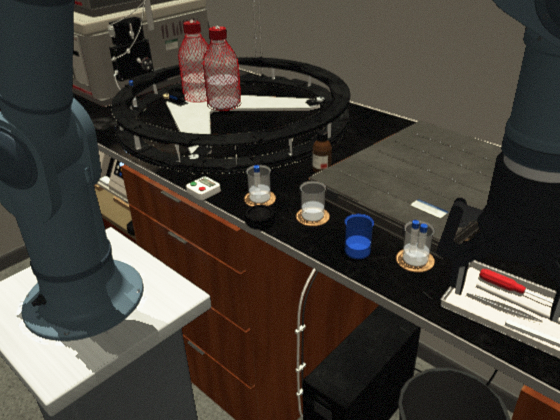

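View pics/side0.png

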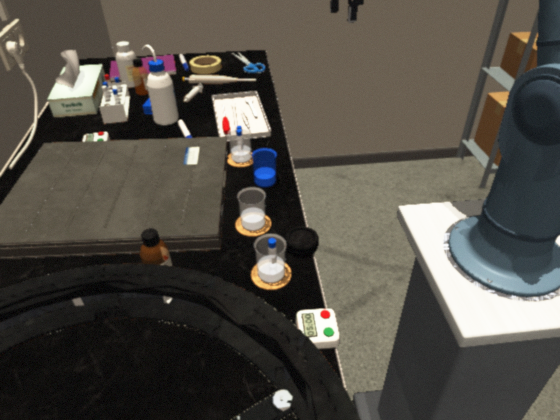

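Scene view: the beakers are at about (259,185) with one vial, (313,203) empty and (417,245) with two caps. A blue decoy is at (358,237). In the side view the pair is at (240,150), though its two caps overlap there. Next I'll measure the mat and rim, and make a close crop.

```bash
cat > h.py <<'E'
import cv2,numpy as np
from scipy.spatial.transform import Rotation as R
from plant import bot
def ray(f,u,v):
    F=f["color"].shape[0]/2/np.tan(np.radians(f["vfov"])/2)
    d=R.from_rotvec(f["attitude"]).apply([(u-f["cx"])/F,(v-f["cy"])/F,1]);return np.array(f["origin"]),d
def onz(f,u,v,z):
    o,d=ray(f,u,v);return o+d*(z-o[2])/d[2]
def cork(f):
    h=cv2.cvtColor(f["color"],cv2.COLOR_RGB2HSV)
    m=cv2.inRange(h,(8,70,90),(22,230,255));m=cv2.morphologyEx(m,cv2.MORPH_CLOSE,np.ones((3,3)))
    return m
def caps(f):
    h=cv2.cvtColor(f["color"],cv2.COLOR_RGB2HSV)
    return cv2.inRange(h,(100,110,60),(125,255,255))
E
python3 - <<'E'
from h import *
for n in("scene","side"):
    f=bot.grab_frame(n)
    for nm,m,z in(("mat",cork(f),.003),("cap",caps(f),.083)):
        for c in cv2.findContours(m,0,2)[0]:
            x,y,w,h=cv2.boundingRect(c)
            if cv2.contourArea(c)<(60 if nm=="mat" else 15) or w>60:continue
            # undistorted points on plane -> circle
            P=np.array([onz(f,*p[0],z)[:2] for p in c]);
            (cx,cy),r=cv2.minEnclosingCircle(P.astype(np.float32))
            if abs(cx)<.8 and abs(cy)<.9:print(n,nm,(x,y,w,h),np.round([cx,cy,r],4))
f=bot.grab_frame("scene")["color"][200:280,370:470,::-1]
g=bot.grab_frame("side")["color"][110:190,200:300,::-1]
cv2.imwrite("pics/crop.png",np.vstack([cv2.resize(i,None,fx=3.7,fy=3.7,interpolation=2) for i in(f,g)]))
E
```

```text
scene mat (521, 384, 39, 28) [ 0.3123 -0.6636  0.027 ]
scene mat (396, 249, 39, 23) [ 0.4633 -0.3737  0.0361]
scene mat (296, 209, 34, 17) [ 0.4501 -0.135   0.0366]
scene mat (244, 191, 32, 16) [4.278e-01 2.000e-04 3.650e-02]
scene cap (420, 224, 8, 9) [ 0.4578 -0.3876  0.0133]
scene cap (412, 220, 7, 9) [ 0.4582 -0.3692  0.0135]
scene cap (345, 213, 29, 46) [ 0.366  -0.3101  0.0672]
scene cap (254, 165, 6, 7) [ 0.4197 -0.0032  0.0145]
side mat (250, 262, 42, 28) [ 0.4268 -0.001   0.0366]
side mat (142, 245, 27, 17) [ 0.6345 -0.0765  0.0327]
side mat (235, 214, 37, 23) [ 0.4499 -0.1352  0.0374]
side mat (227, 153, 26, 14) [ 0.4673 -0.3712  0.0365]
side mat (477, 90, 33, 38) [-0.2467 -0.546   0.1359]
side mat (125, 65, 23, 26) [ 0.7766 -0.8987  0.1147]
side cap (268, 238, 8, 10) [0.4245 0.0052 0.0112]
side cap (252, 147, 25, 40) [ 0.4155 -0.2178  0.0701]
side cap (237, 126, 5, 10) [ 0.4639 -0.3654  0.0206]
side cap (142, 98, 10, 17) [ 0.6791 -0.517   0.046 ]
side cap (183, 63, 6, 8) [ 0.6038 -0.7604  0.0272]
side cap (243, 62, 23, 11) [ 0.4051 -0.7295  0.0402]
side cap (148, 59, 16, 13) [ 0.6882 -0.7845  0.0473]
```

View pics/crop.png

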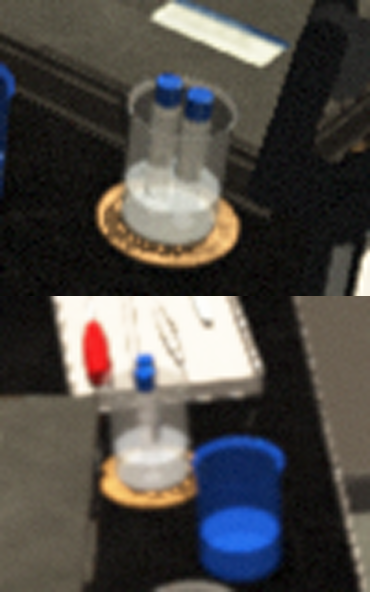

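The crop confirms two blue caps in the beaker at scene (417,245), with clear glass. Look-alikes:
- One vial at (259,185).
- Empty beaker at (313,203).
- Blue decoy at (358,237).

The target mat is at about (0.465,-0.3725), with a fitted radius of 36 mm where 35 is expected. Next I'll work out the clearances and the approach.

Run:
```python
from h import *
f=bot.grab_frame("side");g=bot.grab_frame("scene")
print("slab edge z0/z.03",[np.round(onz(f,u,v,z)[:2],3) for u,v in((222,245),(226,142)) for z in(0,.03)])
print("tray",[np.round(onz(f,u,v,0)[:2],3) for u,v in((216,138),(270,136))])
print("blue base",np.round(onz(f,265,184,0)[:2],3),np.round(onz(g,358,256,0)[:2],3), "rim",np.round(onz(f,265,155,.07),3),np.round(onz(g,359,222,.07),3))
s=bot.read_state();Q=R.from_rotvec(s["ee_rot"]);print(np.round(Q.as_matrix(),3))
for T in([.464,-.373,.252],):
  print("tool shift mm",1000*Q.inv().apply(np.array(T)-s["ee_pos"]))
for a in(0,90,180,270):
  # desired: z down, x axis at angle a
  c,n=np.round(np.cos(np.radians(a))),np.round(np.sin(np.radians(a)))
  D=np.array([[c,n,0],[n,-c,0],[0,0,-1.]]);print(a,(Q.inv()*R.from_matrix(D)).as_rotvec())
```

```text
slab edge z0/z.03 [array([ 0.511, -0.085]), array([ 0.508, -0.054]), array([ 0.498, -0.458]), array([ 0.496, -0.408])]
tray [array([ 0.523, -0.481]), array([ 0.385, -0.473])]
blue base [ 0.415 -0.267] [ 0.405 -0.287] rim [ 0.412 -0.276  0.07 ] [ 0.414 -0.279  0.07 ]
[[ 0.96   0.281 -0.   ]
 [ 0.281 -0.96   0.   ]
 [ 0.    -0.    -1.   ]]
tool shift mm [ 340.4838596  -161.58385856    1.21768372]
0 [-1.79805215e-04 -2.20603077e-05  2.84851463e-01]
90 [-1.19211589e-04 -1.52554590e-04 -1.28594486e+00]
180 [ 3.17251009e-05 -2.58579285e-04 -2.85674118e+00]
270 [-1.64923041e-04  1.28876737e-04  1.85564778e+00]
```

```bash
python3 -m crank '[[25,-12,0,0,0,0,1],[67,-32,0,0,0,0,1],[112,-53,0,0,0,0,1],[157,-75,0,0,0,0,1],[200,-95,0,0,0,0,1]]'
python3 -m crank '[[42,-20,0,0,0,0.09,1],[84,-40,0,0,0,0.19,1],[120,-57,0,0,0,0.285,1],[140,-66.5,0,0,0,0.285,1],[140,-66.5,0,0,0,0.285,1]]'
python3 - <<'E'
from h import *
s=bot.read_state();f=bot.grab_frame("wrist");np.savez("w1.npz",p=s["ee_pos"],r=s["ee_rot"],**{k:f[k] for k in("color","vfov","cx","cy","hand_eye")})
print(s["ee_pos"],s["ee_rot"],s["time_s"],s["contact_force"]);cv2.imwrite("pics/w1.png",f["color"][...,::-1])
E
```

```text
time_s: 0.95
ee_pos: [0.3494, -0.4748, 0.2536]
ee_rot: [3.109, 0.446, 0.001]
contact_force: [0.5, -1.2, -0.1]
width: 0.0854
time_s: 1.45
ee_pos: [0.468, -0.3684, 0.2536]
ee_rot: [-3.14, -0.015, -0.004]
contact_force: [0.9, -0.1, -0.7]
width: 0.0855
[ 0.46796888 -0.36835564  0.25356768] [-3.13957086 -0.01450288 -0.00402522] 1.45 [ 0.89172106 -0.08231688 -0.72760256]
```

View pics/w1.png

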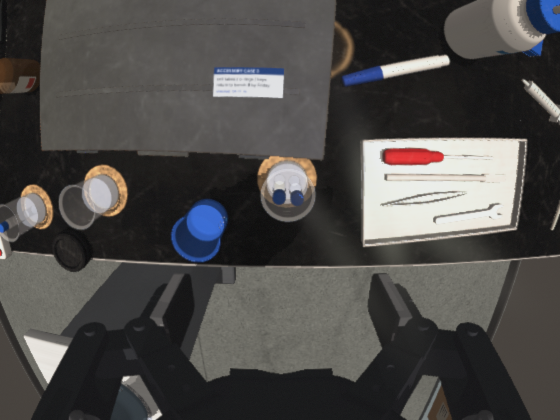

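Wrist view: the target mat is at about (287,182) with two caps at (279,197) and (297,197), so it's the right beaker. The jaw line has free space on both sides. I'll refine the centre from the mat contour and the two caps.

```bash
cat >> h.py <<'E'
def wray(f,p,r,u,v,z):
    F=210/np.tan(np.radians(float(f["vfov"]))/2);a=np.array([u-f["cx"],v-f["cy"]]);n=np.hypot(*a);t=n/F
    d=np.array([*(np.sin(t)*a/n),np.cos(t)]);H=f["hand_eye"];Q=R.from_rotvec(r)
    o=p+Q.apply(H[:3,3]);d=Q.apply(H[:3,:3]@d);return o+d*(z-o[2])/d[2]
E
python3 - <<'E'
from h import *
f=np.load("w1.npz")
for nm,m,z in(("mat",cork(f),.003),("cap",caps(f),.083)):
  for c in cv2.findContours(m,0,2)[0]:
    x,y,w,h=cv2.boundingRect(c)
    if cv2.contourArea(c)<40 or not(250<x+w/2<320 and 140<y<220):continue
    P=np.array([wray(f,f["p"],f["r"],*q[0],z)[:2] for q in c]).astype(np.float32)
    print(nm,(x,y,w,h),cv2.minEnclosingCircle(P))
W=lambda u,v,z:np.round(wray(f,f["p"],f["r"],u,v,z),4)
print("rim L/R/bottom",W(260.5,193,.072),W(315.5,193,.072),W(288,222,.072))
print("mat top L R",W(288,157,.003),W(257.5,180,.003),W(317,180,.003))
print("slab top edge z.02",W(287,158,.02),"cap",W(279,197,.083),W(297,197,.083))
h=cv2.resize(f["color"][140:240,230:345,::-1],None,fx=5,fy=5,interpolation=2);cv2.imwrite("pics/w1c.png",h)
E
```

```text
mat (258, 156, 59, 35) ((0.4658157229423523, -0.37450355291366577), 0.034852925688028336)
cap (273, 190, 12, 14) ((0.4664960503578186, -0.3661227822303772), 0.006691011134535074)
rim L/R/bottom [ 0.4667 -0.3481  0.072 ] [ 0.4672 -0.4014  0.072 ] [ 0.437  -0.3752  0.072 ]
mat top L R [ 0.4906 -0.3757  0.003 ] [ 0.4631 -0.3403  0.003 ] [ 0.4637 -0.4102  0.003 ]
slab top edge z.02 [ 0.4923 -0.3743  0.02  ] cap [ 0.466  -0.3661  0.083 ] [ 0.4662 -0.3829  0.083 ]
```

View pics/w1c.png

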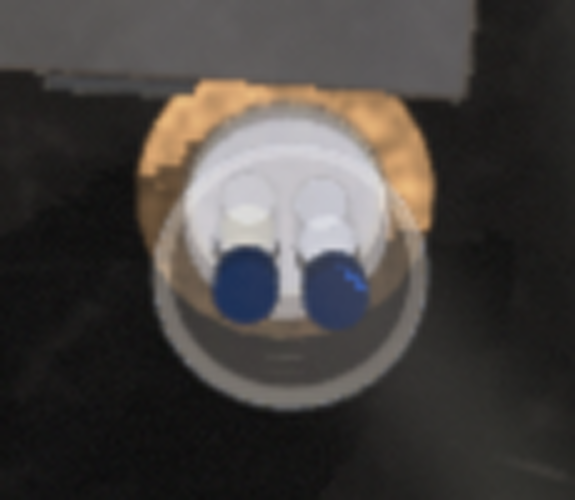

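```bash
python3 -m crank '[[0,0,25,0,0,0,1],[0,0,60,0,0,0,1],[0,0,85,0,0,0,1],[0,0,90,0,0,0,1],[0,0,90,0,0,0,1]]'
python3 -m crank '[[0,0,0,0,0,0,1],[0,0,0,0,0,0,1]]'
```

```text
time_s: 2.0
ee_pos: [0.4616, -0.3746, 0.1625]
ee_rot: [-3.141, 0.005, 0.004]
contact_force: [-0.0, -0.5, -0.1]
width: 0.0855
time_s: 2.2
ee_pos: [0.4645, -0.3746, 0.1654]
ee_rot: [3.139, -0.001, 0.005]
contact_force: [0.1, -0.6, 0.2]
width: 0.0854
```

```bash
python3 -m crank '[[0,0,15,0,0,0,1],[0,0,38,0,0,0,1],[0,0,62,0,0,0,1],[0,0,84,0,0,0,1],[0,0,100,0,0,0,1]]'
python3 -m crank '[[0,0,10,0,0,0,1],[0,0,16,0,0,0,1],[0,0,19,0,0,0,1],[0,0,19,0,0,0,1],[0,0,19,0,0,0,1]]'
python3 - <<'E'
from h import *
s=bot.read_state();f=bot.grab_frame("wrist");g=bot.grab_frame("scene")
print(s["ee_pos"],s["contact_force"])
cv2.imwrite("pics/w2.png",np.vstack([cv2.resize(f["color"][...,::-1],(400,300)),cv2.resize(g["color"][160:280,340:500,::-1],(400,300))]))
E
```

```text
time_s: 2.7
ee_pos: [0.4629, -0.3726, 0.0614]
ee_rot: [-3.141, -0.0, 0.002]
contact_force: [0.5, -0.7, 0.2]
width: 0.0855
time_s: 3.2
ee_pos: [0.4642, -0.3738, 0.0451]
ee_rot: [3.141, -0.0, 0.002]
contact_force: [0.1, 0.2, -0.2]
width: 0.0858
[ 0.46420295 -0.37379224  0.04513546] [ 0.09735074  0.23050951 -0.193574  ]
```

View pics/w2.png

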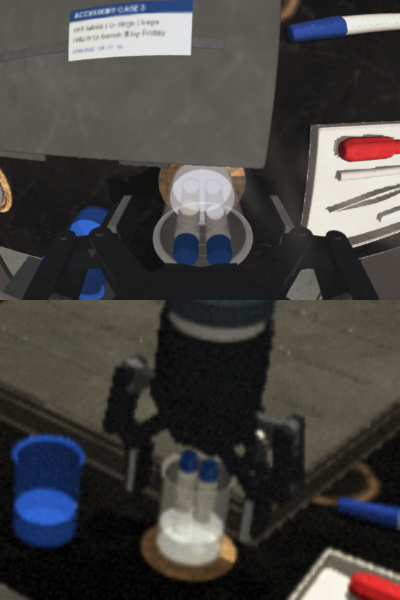

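The beaker sits centred between the open fingers (wrist gaps about 28 px on each side), with both vials upright and below the palm. Now I'll close in stages.

```bash
python3 -m crank '[[0,0,0,0,0,0,0.6],[0,0,0,0,0,0,0.4],[0,0,0,0,0,0,0.3],[0,0,0,0,0,0,0.25],[0,0,0,0,0,0,0.2]]'
python3 -m crank '[[0,0,0,0,0,0,0.1],[0,0,0,0,0,0,0],[0,0,0,0,0,0,-0.2],[0,0,0,0,0,0,-0.6],[0,0,0,0,0,0,-1]]'
python3 -m crank '[[0,0,0,0,0,0,-1],[0,0,0,0,0,0,-1],[0,0,0,0,0,0,-1]]'
```

```text
time_s: 3.8
ee_pos: [0.4637, -0.3737, 0.0446]
ee_rot: [3.141, -0.001, 0.001]
contact_force: [0.5, -1.8, 1.6]
width: 0.0512
time_s: 4.3
ee_pos: [0.4638, -0.3738, 0.0448]
ee_rot: [3.141, -0.001, 0.001]
contact_force: [-0.6, -0.7, 4.8]
width: 0.0507
time_s: 4.6
ee_pos: [0.4638, -0.3738, 0.0447]
ee_rot: [3.141, -0.001, 0.001]
contact_force: [-0.9, -1.2, 5.5]
width: 0.0503
```

Width is 50.3 mm, which matches the wall. I'll lift gently.

```bash
python3 -m crank '[[0,0,-1,0,0,0,-1],[0,0,-3,0,0,0,-1],[0,0,-6,0,0,0,-1],[0,0,-10,0,0,0,-1],[0,0,-15,0,0,0,-1]]'
python3 -m crank '[[0,0,-5,0,0,0,-1],[0,0,-10,0,0,0,-1],[0,0,-15,0,0,0,-1],[0,0,-20,0,0,0,-1],[0,0,-25,0,0,0,-1]]'
python3 - <<'E'
from h import *
f=bot.grab_frame("wrist");g=bot.grab_frame("scene")
cv2.imwrite("pics/w3.png",np.vstack([cv2.resize(f["color"][...,::-1],(400,300)),cv2.resize(g["color"][160:280,340:500,::-1],(400,300))]))
E
```

```text
time_s: 5.1
ee_pos: [0.4633, -0.3728, 0.0591]
ee_rot: [-3.141, -0.0, 0.001]
contact_force: [0.6, -0.3, -0.5]
width: 0.0508
time_s: 5.6
ee_pos: [0.4636, -0.3733, 0.0848]
ee_rot: [3.141, -0.0, 0.0]
contact_force: [0.5, -0.0, -1.4]
width: 0.0507
```

View pics/w3.png

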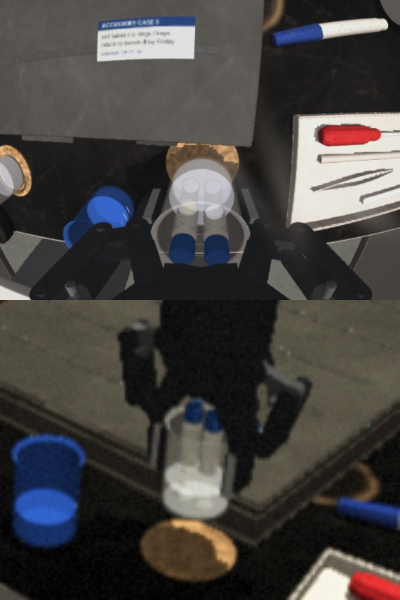

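It's lifted clear and level, with both vials inside. Underside is now about 43 mm, so I'll raise another 85 mm.

```bash
python3 -m crank '[[0,0,-7,0,0,0,-1],[0,0,-15,0,0,0,-1],[0,0,-24,0,0,0,-1],[0,0,-33,0,0,0,-1],[0,0,-42,0,0,0,-1]]'
python3 -m crank '[[0,0,-9,0,0,0,-1],[0,0,-18,0,0,0,-1],[0,0,-27,0,0,0,-1],[0,0,-35,0,0,0,-1],[0,0,-40,0,0,0,-1]]'
python3 -m crank '[[0,0,-2,0,0,0,-1],[0,0,-3,0,0,0,-1],[0,0,-3,0,0,0,-1],[0,0,-3,0,0,0,-1],[0,0,-3,0,0,0,-1]]'
python3 -m crank '[[0,0,0,0,0,0,-1],[0,0,0,0,0,0,-1],[0,0,0,0,0,0,-1],[0,0,0,0,0,0,-1],[0,0,0,0,0,0,-1]]'
python3 - <<'E'
from h import *
s=bot.read_state();print(s["ee_pos"],np.abs(s["qd"]).max())
g=bot.grab_frame("scene");h=bot.grab_frame("side")
for n,f in(("scene",g),("side",h)):
    for c in cv2.findContours(cork(f),0,2)[0]:
        P=np.array([onz(f,*p[0],.003)[:2] for p in c]).astype(np.float32);q,r=cv2.minEnclosingCircle(P)
        if .033<r<.04:print(n,np.round(q,4),round(r,4))
cv2.imwrite("pics/end.png",np.vstack([cv2.resize(g["color"][150:285,230:500,::-1],(560,280)),cv2.resize(h["color"][90:300,180:350,::-1],None,fx=1.5,fy=1.5) if 0 else cv2.resize(h["color"][90:350,100:360,::-1],(310,310))[:, :, :].repeat(1,0) if 0 else cv2.resize(h["color"][80:300,120:520,::-1],(560,308))]))
E
```

```text
time_s: 6.2
ee_pos: [0.4637, -0.3734, 0.1274]
ee_rot: [3.141, -0.0, 0.001]
contact_force: [0.5, 1.5, -1.9]
width: 0.0503
time_s: 6.7
ee_pos: [0.4639, -0.3735, 0.1674]
ee_rot: [3.141, -0.0, 0.002]
contact_force: [0.6, -0.1, -1.0]
width: 0.0505
time_s: 7.2
ee_pos: [0.4633, -0.3731, 0.1688]
ee_rot: [-3.141, 0.0, 0.001]
contact_force: [-0.4, 0.3, -0.6]
width: 0.0503
time_s: 7.7
ee_pos: [0.4636, -0.3733, 0.1693]
ee_rot: [3.142, -0.0, 0.0]
contact_force: [-0.2, -0.3, -0.6]
width: 0.0507
[ 0.46358745 -0.37327611  0.1692955 ] 0.001402793318802836
scene [ 0.4677 -0.3746] 0.0353
scene [ 0.4501 -0.135 ] 0.0366
scene [4.278e-01 2.000e-04] 0.0365
scene [0.7968 0.467 ] 0.0388
scene [1.498  1.6561] 0.0354
scene [1.4915 1.7034] 0.0385
side [ 0.4267 -0.0009] 0.0367
side [ 0.4495 -0.1354] 0.0374
side [ 0.4654 -0.3758] 0.0373
```

View pics/end.png

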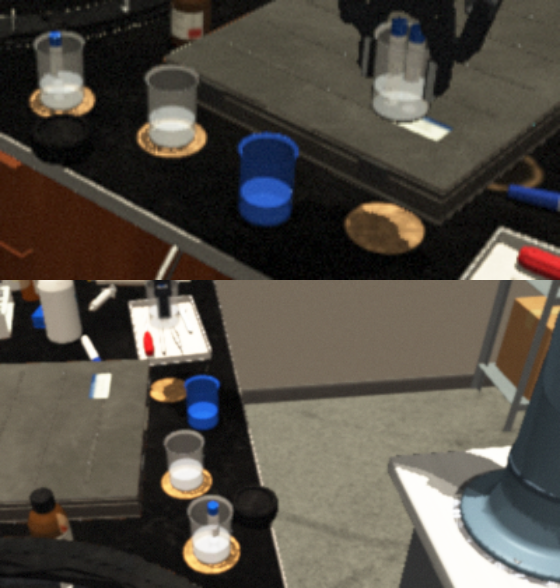

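The final view shows the beaker upright in the air, both vials inside, mat bare, and everything else in place. One quick check of the underside height by ray, then I'll hand in.

Run:
```python
from h import *
g=bot.grab_frame("scene");o,d=ray(g,424,207)
t=((np.array([.4636,-.3733])-.018-o[:2])@d[:2])/(d[:2]@d[:2]);p=o+t*d
print("underside near edge",p)
if p[2]>.112: bot.finish_job();print("handed in")
```

```text
underside near edge [ 0.44400452 -0.38810818  0.13374153]
the job is handed in; nothing more can be done
handed in
```

I picked out the beaker holding two vials, gripped it at mid-wall and lifted it straight up. It finished still held in the gripper above its mat, and I handed the job in at about 8 s on the robot's clock.

- **Position:** the TCP reads (0.4636, -0.3733). My mat readings span x 0.463–0.468 and y -0.371 to -0.376, so the beaker is over its mat within 5 mm.
- **Height:** the underside is about 127 mm above the worktop going by the lift distance. A rough camera ray gave about 134 mm. The two differ by about 7 mm, but both clear the required 100 mm.
- **Grip and forces:** the tool is vertical to about 0.002 rad, the arm is at rest, and the gripper opening is steady at about 50.5 mm. The largest force along any axis in the readings after each move was 5.5 N.
- **Vials and bystanders:** the final scene view shows both vials inside. The blue beaker, the other two beakers, the single vial and the round case looked undisturbed. The other two mats and their beakers read the same as at the start. The timer was outside the final crop and wasn't re-checked, but the arm never went near it.

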